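Line up specimen cassettes by height in the safety cabinet

TASK

Stand the four specimen cassettes upright on the four marks of the white board in order of height: the tallest on the blue mark, then ever shorter along the row, each centred on its own mark and squared up with it. One of them is stuck down in the pocket of the aluminium rack: draw it straight up by the top that sticks out. Set each one down gently without dropping or toppling any, let go of them all, and leave the bottle and the aluminium sleeve where they are.

Things in the scene. Friction and masses are not known exactly. Their poses are not given: they have to be found in the camera images.
- cassette_yellow: Rigid clear specimen box, dark core, yellow cap, 28 (its x) x 46 (its y) x 60 mm tall, about 100 g; grip across the 28. Origin: centre of its underside, z up. Starts standing loose on the white mat (z = 0).
- cassette_red: Rigid clear specimen box, dark core, red cap, 28 (its x) x 46 (its y) x 80 mm tall, about 130 g; grip across the 28. Origin: centre of its underside, z up. Starts standing loose on the white mat (z = 0).
- cassette_green: Rigid clear specimen box, dark core, green cap, 28 (its x) x 46 (its y) x 100 mm tall, about 160 g; grip across the 28. Origin: centre of its underside, z up. Starts on z = 0 in the narrow pocket (32 x 50 mm, same axes) of a fixed aluminium rack, 64 x 102 mm, centred on it; walls 16 mm thick and 56 mm high, so only its top 44 mm sticks out. Slides out straight up.
- cassette_black: Rigid clear specimen box, dark core, black cap, 28 (its x) x 46 (its y) x 120 mm tall, about 190 g; grip across the 28. Origin: centre of its underside, z up. Starts standing loose on the white mat (z = 0).
- mark_blue: Blue rectangle: the mark at one end of the row (which end varies), for the tallest cassette. 44 mm (its x) by 62 mm (its y); origin at its centre on the board's top (z = 4 mm). The four marks lie 75 mm apart in a straight row along their common y axis on a fixed white board, 85 x 320 x 4 mm.
- mark_inner_a: Grey rectangle with black outline, one of the two inner marks; which of the two is next to the blue one varies. 44 mm (its x) by 62 mm (its y); origin at its centre on the board's top (z = 4 mm). The four marks lie 75 mm apart in a straight row along their common y axis on a fixed white board, 85 x 320 x 4 mm.
- mark_inner_b: Grey rectangle with black outline, the other inner mark. 44 mm (its x) by 62 mm (its y); origin at its centre on the board's top (z = 4 mm). The four marks lie 75 mm apart in a straight row along their common y axis on a fixed white board, 85 x 320 x 4 mm.
- mark_last: Grey rectangle with black outline, at the end of the row opposite the blue mark. 44 mm (its x) by 62 mm (its y); origin at its centre on the board's top (z = 4 mm). The four marks lie 75 mm apart in a straight row along their common y axis on a fixed white board, 85 x 320 x 4 mm.
- bottle: Bystander: small loose amber bottle with a blue cap, 52 mm across, 110 mm tall. Origin: centre of its underside.
- sleeve: Bystander: loose square aluminium sleeve with capped ends lying flat, 194 mm long (its x), 35 mm wide and high. Origin: centre of its underside.

How it is judged:
At the end, for the whole second after the job is handed in: Black on the blue mark, green on the inner mark next to it, red on the other inner mark, yellow on the last: each centred within 10 mm and squared within 0.3 rad (either way round), underside below 10 mm, tilt under 0.1 rad, released and at rest (horizontal distance between cassette_black and mark_blue below 0.01 m and angle between the x axis of cassette_black and the x axis of mark_blue, either way round below 0.3 rad and horizontal distance between cassette_yellow and mark_last below 0.01 m and angle between the x axis of cassette_yellow and the x axis of mark_last, either way round below 0.3 rad and ((horizontal distance between mark_inner_a and mark_blue below 0.11 m and horizontal distance between cassette_green and mark_inner_a below 0.01 m and angle between the x axis of cassette_green and the x axis of mark_inner_a, either way round below 0.3 rad and horizontal distance between cassette_red and mark_inner_b below 0.01 m and angle between the x axis of cassette_red and the x axis of mark_inner_b, either way round below 0.3 rad) or (horizontal distance between mark_inner_b and mark_blue below 0.11 m and horizontal distance between cassette_green and mark_inner_b below 0.01 m and angle between the x axis of cassette_green and the x axis of mark_inner_b, either way round below 0.3 rad and horizontal distance between cassette_red and mark_inner_a below 0.01 m and angle between the x axis of cassette_red and the x axis of mark_inner_a, either way round below 0.3 rad)) and height (world z) of each of cassette_yellow, cassette_red, cassette_green, cassette_black below 0.01 m and angle between each of cassette_yellow, cassette_red, cassette_green, cassette_black's own z axis and vertical below 0.1 rad and linear speed of each of cassette_yellow, cassette_red, cassette_green, cassette_black below 0.02 m/s and contact force between each of cassette_yellow, cassette_red, cassette_green, cassette_black and the fingers below 0.1 N); the robot touches nothing.
It fails at once if the bottle or the aluminium sleeve is moved more than 30 mm (distance of any of bottle, sleeve from where it was at the start of the episode above 0.03 m).
It fails at once if a cassette is toppled (angle between any of cassette_yellow, cassette_red, cassette_green, cassette_black's own z axis and vertical above 0.6 rad).
It fails at once if a cassette is dropped: faster than 0.7 m/s with no finger on it (a fall of about 25 mm) ((linear speed of cassette_yellow above 0.7 m/s and contact force between cassette_yellow and the fingers below 0.05 N) or (linear speed of cassette_red above 0.7 m/s and contact force between cassette_red and the fingers below 0.05 N) or (linear speed of cassette_green above 0.7 m/s and contact force between cassette_green and the fingers below 0.05 N) or (linear speed of cassette_black above 0.7 m/s and contact force between cassette_black and the fingers below 0.05 N)).
It also fails if it takes over 104 s, if anything falls off the work surface, if the arm or the gripper's body presses on something with over 40 N, if the wrist force passes 120 N, or if a joint passes its speed limit or range.

ROBOT

A 6-joint arm with a two-finger parallel gripper is mounted at the origin on the work surface. World frame = base frame: x ahead of the robot, y to its left, z up, the work surface at z = 0. Lengths are in m, angles in rad, forces in N, time in s.
With the tool pointing down it reaches from about 0.35 to 0.85 m from the base axis. Payload 8.1 kg.
Tool frame: the origin (TCP) lies at the very end of the fingers, on their centre line; the grasp point (between the pads) lies 19 mm behind it (grasp_offset is the distance from the TCP to the grasp point, in m); z points along the fingers, y is the direction in which the jaws open and shut (so a half turn about z gives the same grasp; the last joint's range is limited). The gripper opens to 93 mm and grips with 3 to 60 N. Pads are 15 mm wide; open, the fingers measure 128 mm over their backs; the gripper's body (75 mm by 188 mm) begins 65 mm behind the grasp point.
Start: joints at [1.139, 0.13, 1.488, -0, 1.523, -0.085], TCP at [0.204, 0.564, 0.219] pointing down, gripper open.
Joint ranges: [-2.96, 2.96], [-0.89, 2.26], [0.02, 2.5], [-1.34, 4.48], [0, 2.73], [-2.66, 2.66]. Speed limits (rad/s): [2.39, 2.39, 2.79, 3.14, 3.14, 3.14].

INTERFACE

Orientations are given as a rotation vector (axis times angle).
In Python, from plant import read_state, read_camera, close_job, search_frame, masks_of, grasp_offset gives the robot as it stands.
- The arm moves only by the tool drive_tool, never from a script. Its argument "plan" is a list of rows, each an object with "claw": the closure, from 0 (fully open) to 1 (shut); "linear": the shift along the tool's x, y, z in cm, a list of three; "angular": the turn, a rotation vector about the tool's x, y, z in degrees, a list of three. In form: [{"claw": claw, "linear": [tx, ty, tz], "angular": [ax, ay, az]}, ...]. A call has 1 to 12 rows; each row shifts and turns the commanded pose from where the row before left it, along the tool's axes as they then stand; what a row does not reach is not made up. A row lasts 1/8 s, in which the tool goes at most 62.5 mm and 10.7 degrees, less where a joint would pass 70% of its speed; a pose out of reach is approached as far as the arm can. A call is refused whole if a number of a shift passes 6.25 or a number of a turn 10.7, either way. A call with a gripper value outside its range is refused whole. The fingers move at their own pace and stop on an object; "newtons" is the grip in N (left out, the last holds). Time passes only in rows, so rows that do not move let the fingers close. It gives the time, the measured TCP pose, the force and the opening at its end, in the units of the state.
- read_state(): the state, without advancing time (a new reading comes with each control period).
- read_camera(name): name is "scene" or "top" or "wrist"; returns a dict with "pixels" (400x640x3 uint8, red, green, blue), "K" (3x3 intrinsics, pixels), "D" ([k1, k2, p1, p2, k3] as OpenCV has them; the pictures are not rectified), "xyz" and "attitude" of the camera in the world. Camera axes: x right, y up, looking along -z (the intrinsics and any distortion apply to the point x, -y, -z); pixel columns grow to the right and rows downward; lengths in m; the calibration is good to about 2 mm. A picture is of the moment at which its call begins. There is no depth.
- close_job(): hands the job in, once; it reports no verdict.
Trained networks look in a picture, given as the dict that the camera call returned (one of the last four; its "shot" number tells which), for a name from the list of things; names that differ only in an ending like _2 or _b are one class to them, and where a whole thing is asked for, a point or a joint stands for the part that bears it (a point fixed in the world has none). Each returns a list of dicts, best first, with "p" (0 to 1); they miss things now and then, are a little off and sometimes report something else, mostly with a low value. They report only what shows in the picture. A call takes as long as a camera call.
- search_frame(picture, label): "at" ([x, y, z] in m, in world coordinates, good to about 4 mm: the middle of the surface that is visible of it).
- masks_of(picture, label): "mask" (400x640 bool, what is visible of it).
The state is a dict: "t": time; "q": joint angles; "dq": joint speeds; "joint_torque": joint torques, N m; "tool_pos": TCP position; "orientation": TCP orientation; "force": force on the tool from outside, world axes, zero at the start; "wrist_torque": the same for the moment, N m; "opening": finger opening in m.
Only numpy, scipy, OpenCV 4.12 (cv2) and the standard library are available. Lean on these libraries where they do the work, as an engineer would, in place of code of your own. Each camera call takes 0.05 s, during which the arm holds its last target.

## Working session

There is one attempt and no reset: what is moved stays moved. The work goes in short steps, Python scripts to look and compute and a tool call to move; the robot and the scene stay as the last step left them, time stands still between calls to the robot, and variables do not carry over. Pictures are saved under pics/ and viewed, and the job is handed in when it is done.

Besides the shell and the picture viewer there is one more tool, called by a JSON object that holds its "fn" and its "kwargs". drive_tool: Moves the arm, as the interface text tells. Its arguments: {"type":"object","properties":{"plan":{"type":"array"},"newtons":{"type":"number"}},"required":["plan"]}

```bash
mkdir -p pics; ls; cat > shot.py <<'E'
import cv2,sys
from plant import *
for n in sys.argv[2:]:
    p=read_camera(n); cv2.imwrite(f"pics/{sys.argv[1]}_{n}.png",p["pixels"][:,:,::-1]); print(n,p["xyz"],p["attitude"],p["K"],p["D"],p["shot"])
print(read_state())
E
python3 shot.py a top scene wrist; python3 -c "import plant;print(plant.grasp_offset)"
```

```text
pics
top [0.51532118 0.01922867 0.9719014 ] [ 0.04662347 -0.07074081 -1.57409398] [[431.29297501   0.         315.36529575]
 [  0.         431.29297501 203.0554643 ]
 [  0.           0.           1.        ]] [0.00675277 0.         0.         0.         0.        ] 1
scene [ 1.30418939 -0.00270455  0.93951479] [0.54392432 0.55160755 1.47701694] [[482.55275405   0.         326.88410035]
 [  0.         482.55275405 188.21716914]
 [  0.           0.           1.        ]] [-0.01101011  0.          0.          0.          0.        ] 2
wrist [0.13754825 0.58734474 0.3845491 ] [-0.22384078 -0.15501593  1.21522455] [[323.35638925   0.         318.46116281]
 [  0.         323.35638925 198.70621233]
 [  0.           0.           1.        ]] [-0.02692935  0.          0.          0.          0.        ] 3
{'t': 0.15, 'q': array([ 1.13864451e+00,  1.31005861e-01,  1.48904055e+00,  1.22948316e-05,
        1.52297012e+00, -8.53924184e-02]), 'dq': array([ 1.29517304e-04, -3.04848311e-03, -2.47900909e-03,  1.63480521e-05,
       -9.34550811e-04,  6.40506275e-04]), 'joint_torque': array([ 7.82829211e-04, -5.60474217e+01, -4.92334557e+01,  7.69062457e-02,
        3.03614640e-02, -1.12608304e-04]), 'tool_pos': array([0.20369883, 0.56390214, 0.21781128]), 'orientation': array([-5.41899435e-01, -3.09412039e+00,  2.15694733e-03]), 'force': array([-0.82208884, -0.2777886 ,  0.82994652]), 'wrist_torque': array([ 0.00086718, -0.01450363,  0.01151195]), 'opening': 0.09269131865483736}
0.0188
```

View pics/a_top.png

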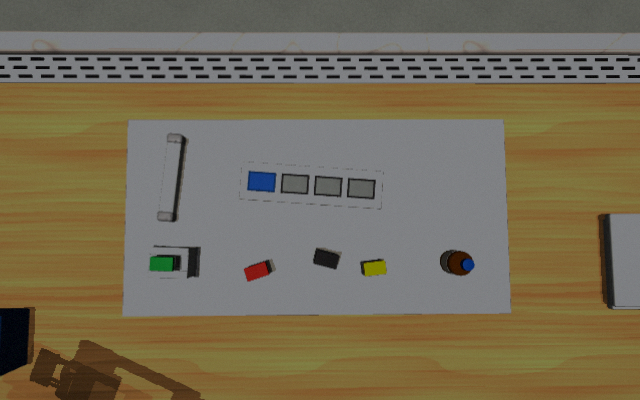

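View pics/a_scene.png

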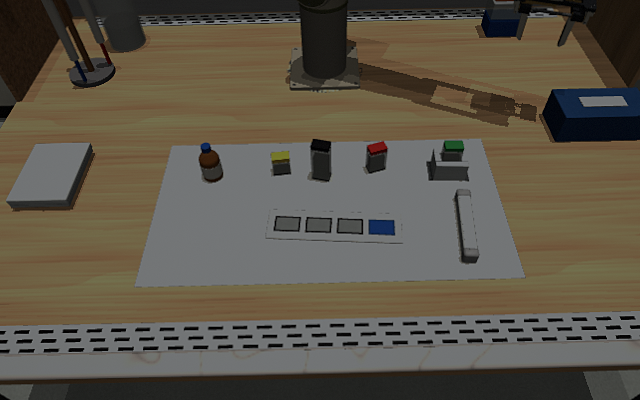

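View pics/a_wrist.png

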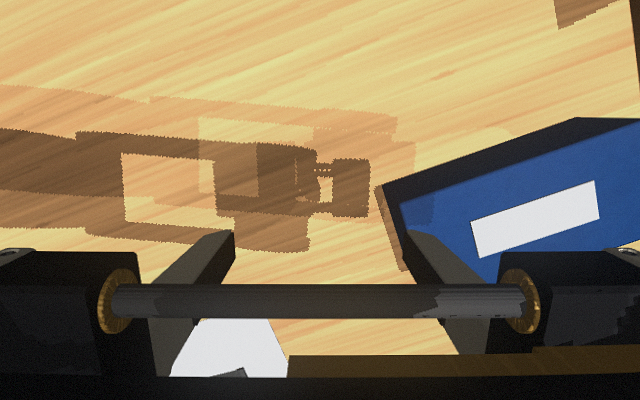

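```bash
cat > fit.py <<'E'
import numpy as np,cv2,sys
from scipy.spatial.transform import Rotation as R
from scipy.optimize import minimize
from plant import *
def proj(c,P):
    Rm=R.from_rotvec(c["attitude"]).as_matrix()
    p=(np.asarray(P)-c["xyz"])@Rm; p=p*[1,-1,-1]
    return cv2.projectPoints(p.reshape(-1,1,3),np.zeros(3),np.zeros(3),np.array(c["K"]),np.array(c["D"]))[0][:,0]
def unproj(c,uv,z):
    u=cv2.undistortPoints(np.asarray(uv,float).reshape(-1,1,2),np.array(c["K"]),np.array(c["D"]))[:,0]
    d=np.c_[u[:,0],-u[:,1],-np.ones(len(u))]@R.from_rotvec(c["attitude"]).as_matrix().T
    return c["xyz"]+d*((z-c["xyz"][2])/d[:,2])[:,None]
def box(x,y,a,z0,z1,w,d):
    s=np.array([[i*w/2,j*d/2] for i in(-1,1) for j in(-1,1)]);C=np.array([[np.cos(a),-np.sin(a)],[np.sin(a),np.cos(a)]])
    q=s@C.T+[x,y]
    return np.r_[np.c_[q,np.full(4,z0)],np.c_[q,np.full(4,z1)]]
S=4
def iou(c,m,B):
    h=cv2.convexHull(proj(c,B).astype(np.float32))
    ys,xs=np.nonzero(m);x0,x1,y0,y1=xs.min()-15,xs.max()+15,ys.min()-15,ys.max()+15
    x0=max(x0,0);y0=max(y0,0)
    a=cv2.resize(m[y0:y1,x0:x1].astype(np.uint8),None,fx=S,fy=S,interpolation=cv2.INTER_NEAREST)
    b=np.zeros_like(a);cv2.fillConvexPoly(b,np.round(((h-[x0,y0]+0.5)*S-0.5)*16).astype(np.int32),1,shift=4)
    return (a&b).sum()/max(1,(a|b).sum())
def fit(views,x,y,z0,z1,w,d,rangea=(-1.5,1.6)):
    f=lambda p:-np.mean([iou(c,m,box(p[0],p[1],p[2],z0,z1,w,d)) for c,m in views])
    best=None
    for a in np.arange(*rangea,.25):
        r=minimize(f,[x,y,a],method="Nelder-Mead",options=dict(initial_simplex=np.array([[x,y,a],[x+.012,y,a],[x,y+.012,a],[x,y,a+.15]]),xatol=1e-4,fatol=1e-4))
        if best is None or r.fun<best.fun:best=r
    return best.x,-best.fun
E
cat > m1.py <<'E'
from fit import *
t=read_camera("top");s=read_camera("scene")
H=dict(cassette_yellow=.06,cassette_red=.08,cassette_green=.1,cassette_black=.12)
for n,h in H.items():
    V=[]
    for c in(t,s):
        L=masks_of(c,n); F=search_frame(c,n)
        print(n,[(round(l["p"],2),int(l["mask"].sum()),np.round(np.argwhere(l["mask"]).mean(0)[::-1])) for l in L][:3],[(round(l["p"],2),np.round(l["at"],3)) for l in F][:3])
        if L:V.append((c,L[0]["mask"]))
    x,y,_=unproj(t,np.argwhere(V[0][1]).mean(0)[::-1],h*.8)[0]
    for nm,v in(("top",V[:1]),("scene",V[1:]),("both",V)):
        z0=.056 if "green" in n else 0
        p,q=fit(v,x,y,z0,h,.028,.046); print("  ",nm,np.round(p,4),"deg",round(np.degrees(p[2]),1),round(q,3))
for n in["mark_blue","mark_inner_a","mark_last"]:
  for c in(t,s):
    for l in masks_of(c,n)[:4]:
        m=l["mask"];x,y,_=unproj(c,np.argwhere(m).mean(0)[::-1],.004)[0]
        p,q=fit([(c,m)],x,y,.004,.0041,.044,.062,(-.25,.3)); print(n,round(l["p"],2),np.round(p,4),round(q,3))
for n in("bottle","sleeve"):
  for c in(t,s):
    print(n,[(round(l["p"],2),np.round(l["at"],3)) for l in search_frame(c,n)][:2])
E
python3 m1.py
```

```text
cassette_yellow [(0.75, 368, array([373., 268.]))] [(0.65, array([ 0.447, -0.115,  0.059]))]
cassette_yellow [(0.89, 376, array([280., 163.]))] [(0.71, array([ 0.459, -0.118,  0.043]))]
   top [ 0.4453 -0.1197  0.1066] deg 6.1 0.933
   scene [ 0.4469 -0.1179  0.1124] deg 6.4 0.853
   both [ 0.4453 -0.1193  0.1137] deg 6.5 0.887
cassette_red [(0.89, 322, array([257., 271.]))] [(0.66, array([0.44 , 0.124, 0.081])), (0.52, array([ 0.62 , -0.103,  0.003])), (0.49, array([0.462, 0.306, 0.1  ]))]
cassette_red [(0.75, 604, array([375., 157.]))] [(0.7, array([0.453, 0.127, 0.053]))]
   top [0.4429 0.1273 0.3937] deg 22.6 0.826
   scene [0.4425 0.1279 0.3433] deg 19.7 0.957
   both [0.4427 0.1278 0.3715] deg 21.3 0.89
cassette_green [(0.91, 452, array([165., 263.]))] [(0.83, array([0.46 , 0.305, 0.102]))]
cassette_green [(0.88, 435, array([452., 151.]))] [(0.75, array([0.474, 0.308, 0.083]))]
   top [ 0.4613  0.3129 -0.0908] deg -5.2 0.917
   scene [ 0.4637  0.3144 -0.0416] deg -2.4 0.962
   both [ 0.462   0.3141 -0.0878] deg -5.0 0.914
cassette_black [(0.57, 402, array([326., 259.]))] [(0.54
[... 243 characters left out ...]
4 -0.0139 -0.2374] deg -13.6 0.936
mark_blue 0.83 [ 0.6371  0.1263 -0.0614] 0.93
mark_blue 0.62 [0.4394 0.1329 0.391 ] 0.67
mark_blue 0.62 [ 0.6365  0.1256 -0.0301] 0.939
mark_inner_a 0.57 [ 0.6304  0.0505 -0.0063] 0.92
mark_inner_a 0.56 [ 0.6257 -0.023  -0.0808] 0.941
mark_inner_a 0.94 [ 0.6318  0.0525 -0.0536] 0.961
mark_inner_a 0.88 [ 0.6264 -0.0229 -0.0564] 0.951
mark_last 0.82 [ 0.6201 -0.0986 -0.0707] 0.953
mark_last 0.69 [ 0.7035  0.3209 -1.5872] 0.334
mark_last 0.55 [ 0.6205 -0.0977 -0.1003] 0.918
bottle [(0.89, array([ 0.457, -0.286,  0.078]))]
bottle [(0.84, array([ 0.474, -0.294,  0.058]))]
sleeve [(0.65, array([0.641, 0.317, 0.03 ]))]
sleeve [(0.67, array([0.662, 0.316, 0.035]))]
```

```bash
cat > go.py <<'E'
import sys,numpy as np
from scipy.spatial.transform import Rotation as R
from plant import *
s=read_state();Rm=R.from_rotvec(s["orientation"]).as_matrix()
psi=np.degrees(np.arctan2(Rm[1,1],Rm[0,1]))
print("t",round(s["t"],2),"pos",np.round(s["tool_pos"],4),"psi",round(psi,2),"tiltz",np.round(Rm[:2,2],4),"open",round(s["opening"],4),"F",np.round(s["force"],1))
def rows(x,y,z,a):
    turn=(psi-a+90)%180-90
    d=np.array([x,y,z])-s["tool_pos"]
    A=np.radians(a);tx=np.array([-np.sin(A),np.cos(A),0]);ty=np.array([np.cos(A),np.sin(A),0])
    # if psi flipped by 180
    if abs(((psi-turn-a)+180)%360-180)>90: tx,ty=-tx,-ty
    print("turn z deg",round(turn,2),"then tool cm",np.round([d@tx*100,d@ty*100,-d[2]*100],2))
    print(" before turn cm",np.round(Rm.T@d*100,2))
if len(sys.argv)>4: rows(*map(float,sys.argv[1:5]))
E
python3 go.py .462 .3135 .2 -4
```

```text
t 1.55 pos [0.2039 0.5643 0.2186] psi 70.13 tiltz [ 0. -0.] open 0.0931 F [ 0.2 -0.3  0.2]
turn z deg 74.13 then tool cm [-23.22  27.49   1.86]
 before turn cm [-32.8  -14.81   1.86]
```

{"fn": "drive_tool", "kwargs": {"plan": [{"claw":0,"linear":[0,0,0],"angular":[0,0,10.6]},{"claw":0,"linear":[0,0,0],"angular":[0,0,10.6]},{"claw":0,"linear":[0,0,0],"angular":[0,0,10.6]},{"claw":0,"linear":[0,0,0],"angular":[0,0,10.6]},{"claw":0,"linear":[0,0,0],"angular":[0,0,10.6]},{"claw":0,"linear":[0,0,0],"angular":[0,0,10.6]},{"claw":0,"linear":[0,0,0],"angular":[0,0,10.5]},{"claw":0,"linear":[-4.6,5.5,0],"angular":[0,0,0]},{"claw":0,"linear":[-4.6,5.5,0],"angular":[0,0,0]},{"claw":0,"linear":[-4.6,5.5,0],"angular":[0,0,0]},{"claw":0,"linear":[-4.6,5.5,0],"angular":[0,0,0]},{"claw":0,"linear":[-4.6,5.5,0],"angular":[0,0,0]}]}}

```text
t: 3.05
tool_pos: [0.4304, 0.3462, 0.2189]
orientation: [2.297, 2.143, 0.001]
force: [-0.0, 0.6, 0.9]
opening: 0.0931
```

```bash
python3 go.py .462 .3135 .2 -4; python3 shot.py b wrist | head -1; python3 go.py|head -1
```

```text
t 3.05 pos [0.4304 0.3462 0.2189] psi -3.96 tiltz [0.0006 0.0004] open 0.0931 F [-0.   0.6  0.9]
turn z deg 0.04 then tool cm [-3.04  3.38  1.89]
 before turn cm [-3.04  3.38  1.89]
wrist [0.43462474 0.41536591 0.38579624] [-0.2549836   0.00840892 -0.07075552] [[323.35638925   0.         318.46116281]
t 3.1 pos [0.4355 0.3406 0.2188] psi -4.22 tiltz [ 0.0034 -0.003 ] open 0.0931 F [ 2.7 -4.1  0.1]
```

View pics/b_wrist.png

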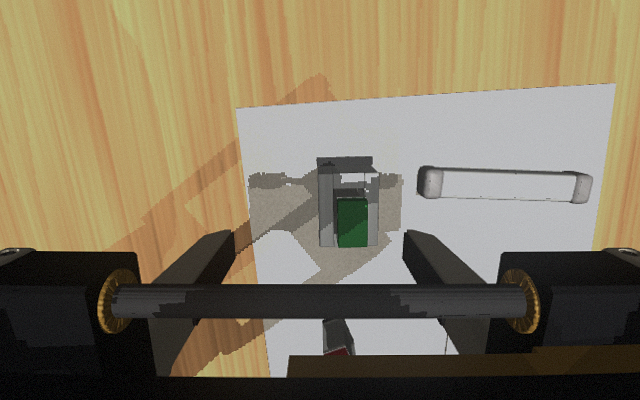

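{"fn": "drive_tool", "kwargs": {"plan": [{"claw":0,"linear":[0,0,0],"angular":[0,0,0]},{"claw":0,"linear":[0,0,0],"angular":[0,0,0]},{"claw":0,"linear":[0,0,0],"angular":[0,0,0]}]}}

```text
t: 3.48
tool_pos: [0.4282, 0.3488, 0.2186]
orientation: [-2.295, -2.145, 0.0]
force: [-0.2, -0.5, 0.2]
opening: 0.0929
```

```bash
cat > mw.py <<'E'
from fit import *
n,x,y,z0,h=sys.argv[1],*map(float,sys.argv[2:6])
c=read_camera("wrist");L=masks_of(c,n)
print([(round(l["p"],2),int(l["mask"].sum()),np.round(np.argwhere(l["mask"]).mean(0)[::-1])) for l in L][:3])
m=L[0]["mask"];p,q=fit([(c,m)],x,y,z0,h,.028,.046,(-.5,.6));print(np.round(p,4),np.degrees(p[2]).round(1),round(q,3))
o=c["pixels"][:,:,::-1].copy();cv2.polylines(o,[cv2.convexHull(np.round(proj(c,box(*p,z0,h,.028,.046))).astype(int))],1,(255,0,255),1)
o[m^cv2.erode(m.astype(np.uint8),np.ones((3,3))).astype(bool)]=(0,255,255)
cv2.imwrite(sys.argv[6],o[:,:,:])
E
python3 mw.py cassette_green .462 .3135 .056 .1 pics/c.png; python3 go.py .462 .3135 .2 -4
```

```text
[]
t 3.58 pos [0.4283 0.3487 0.2186] psi -3.85 tiltz [-0.0001  0.0001] open 0.0931 F [0.6 0.5 0.3]
turn z deg 0.15 then tool cm [-3.28  3.61  1.86]
 before turn cm [-3.29  3.6   1.86]Traceback (most recent call last):
  File "mw.py", line 5, in <module>
    m=L[0]["mask"];p,q=fit([(c,m)],x,y,z0,h,.028,.046,(-.5,.6));print(np.round(p,4),np.degrees(p[2]).round(1),round(q,3))
      ~^^^
IndexError: list index out of range
```

```bash
cat > mg.py <<'E'
from fit import *
c=read_camera("wrist");h=cv2.cvtColor(c["pixels"],cv2.COLOR_RGB2HSV)
m=((h[...,0]>45)&(h[...,0]<80)&(h[...,1]>150))
k,lab,st,_=cv2.connectedComponentsWithStats(m.astype(np.uint8));i=1+st[1:,4].argmax();m=lab==i;print(st[i])
for b in(.1,.09,.085):
  p,q=fit([(c,m)],.462,.3135,b,.1,.028,.046,(-.5,.6));print(b,np.round(p,4),np.degrees(p[2]).round(1),round(q,3))
o=c["pixels"][:,:,::-1].copy()
for zz,col,w,d in((.1,(255,0,255),.028,.046),(.056,(0,0,255),.064,.102),(.056,(0,255,255),.032,.05)):
  cv2.polylines(o,[cv2.convexHull(np.round(proj(c,box(*p,zz,zz,w,d))).astype(int))],1,col,1)
cv2.imwrite("pics/c.png",cv2.resize(o[100:300,220:480],None,fx=3,fy=3))
E
python3 mg.py
```

```text
[596 377   2   3   4]
0.1 [ 0.462   0.3135 -0.5   ] -28.6 0.0
0.09 [ 0.462   0.3135 -0.5   ] -28.6 0.0
0.085 [ 0.462   0.3135 -0.5   ] -28.6 0.0
```

View pics/c.png

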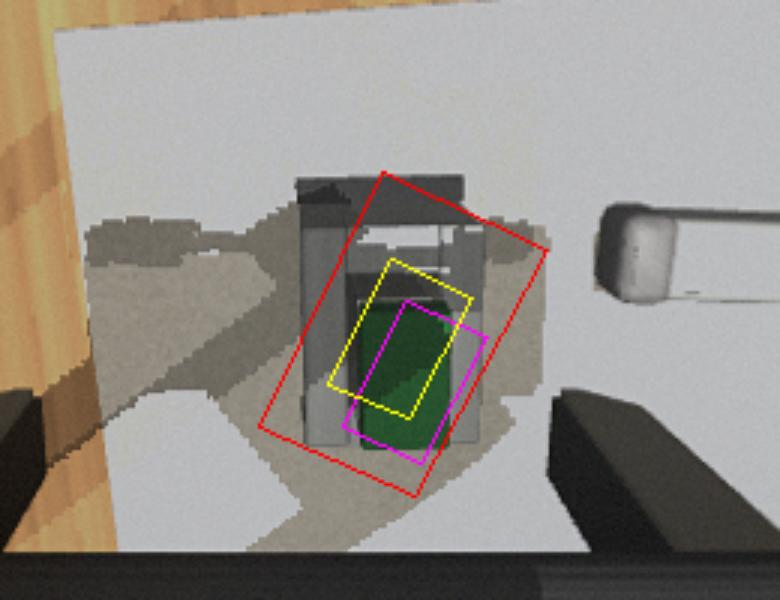

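```bash
sed -i 's/^m=.*/r=c["pixels"].astype(int);m=(r[...,1]>r[...,0]*1.4+8)\&(r[...,1]>r[...,2]*1.4+8)/' mg.py; python3 mg.py
```

```text
[ 340  203   30   47 1133]
0.1 [ 0.4592  0.3144 -0.0286] -1.6 0.804
0.09 [ 0.4594  0.3118 -0.0289] -1.7 0.748
0.085 [ 0.4597  0.3107 -0.0012] -0.1 0.723
```

View pics/c.png

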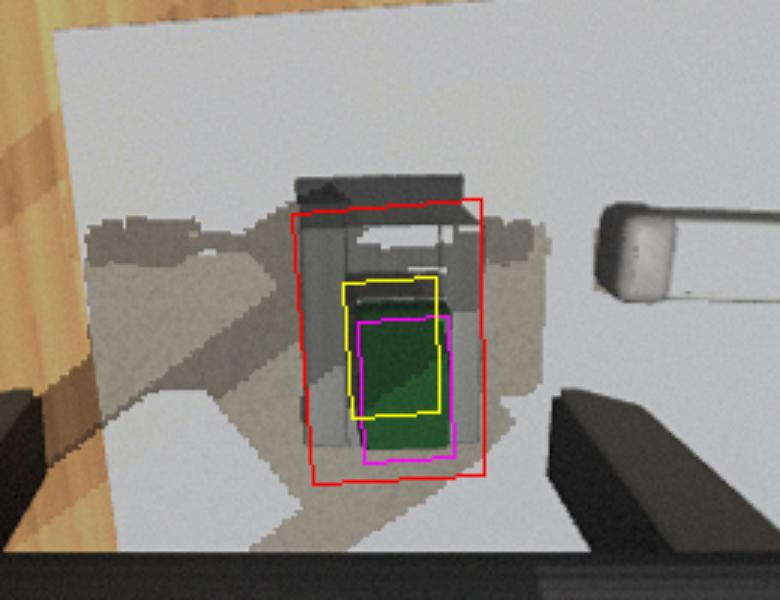

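```bash
cat >> mg.py <<'E'
hull=cv2.convexHull(np.argwhere(m)[:,::-1].astype(np.int32));M=np.zeros(m.shape,np.uint8);cv2.fillConvexPoly(M,hull,1)
print(cv2.minAreaRect(hull),M.sum())
for b in(.1,.095,.09,.085):
  p,q=fit([(c,M>0)],.462,.3135,b,.1,.028,.046,(-.5,.6));print(b,np.round(p,4),np.degrees(p[2]).round(1),round(q,3))
E
python3 mg.py|tail -5
```

```text
((354.5, 226.0), (46.0, 29.0), 90.0) 1377
0.1 [ 0.4593  0.3143 -0.0527] -3.0 0.973
0.095 [ 0.4596  0.3131 -0.053 ] -3.0 0.94
0.09 [ 0.4595  0.3117 -0.0292] -1.7 0.909
0.085 [ 0.4597  0.3104 -0.0287] -1.6 0.88
```

```bash
python3 go.py .460 .314 .064 -3.85
```

```text
t 3.73 pos [0.4287 0.3483 0.2186] psi -3.9 tiltz [-0.  0.] open 0.0929 F [-0.3 -0.6 -0.7]
turn z deg -0.05 then tool cm [-3.21  3.36 15.46]
 before turn cm [-3.21  3.36 15.46]
```

{"fn": "drive_tool", "kwargs": {"plan": [{"claw":0,"linear":[-3.2,3.4,0],"angular":[0,0,0]},{"claw":0,"linear":[0,0,4],"angular":[0,0,0]},{"claw":0,"linear":[0,0,4],"angular":[0,0,0]},{"claw":0,"linear":[0,0,3.5],"angular":[0,0,0]},{"claw":0,"linear":[0,0,2.5],"angular":[0,0,0]},{"claw":0,"linear":[0,0,1.5],"angular":[0,0,0]},{"claw":0,"linear":[0,0,0],"angular":[0,0,0]},{"claw":0,"linear":[0,0,0],"angular":[0,0,0]},{"claw":0,"linear":[0,0,0],"angular":[0,0,0]}]}}

```text
t: 4.85
tool_pos: [0.4618, 0.314, 0.0652]
orientation: [2.297, 2.143, 0.004]
force: [-1.4, 0.7, -0.1]
opening: 0.0931
```

```bash
python3 go.py .460 .314 .064 -3.85;python3 shot.py d wrist scene top| head -1
```

```text
t 4.85 pos [0.4618 0.314  0.0652] psi -3.97 tiltz [0.0022 0.0012] open 0.0931 F [-1.4  0.7 -0.1]
turn z deg -0.12 then tool cm [-0.01 -0.18  0.12]
 before turn cm [-0.01 -0.18  0.11]
wrist [0.46578143 0.38302807 0.23205511] [-0.25422036  0.00692858 -0.071065  ] [[323.35638925   0.         318.46116281]
```

View pics/d_wrist.png

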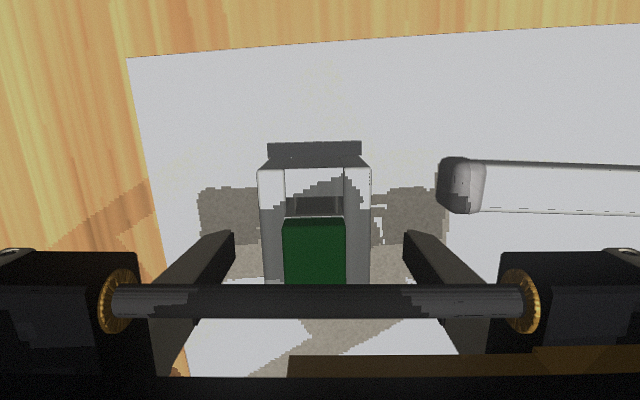

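View pics/d_scene.png

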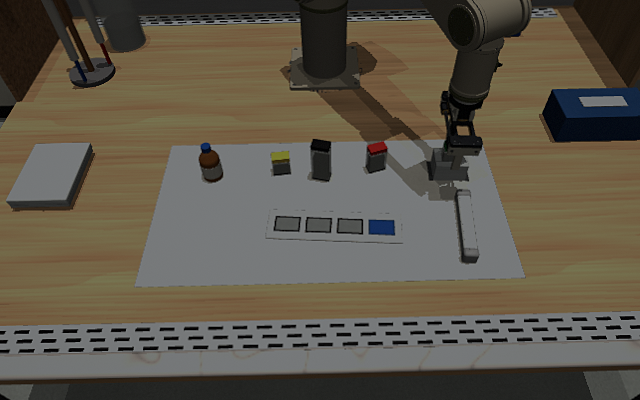

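{"fn": "drive_tool", "kwargs": {"plan": [{"claw":0,"linear":[0,-0.2,0.1],"angular":[0,0,0]},{"claw":0,"linear":[0,0,0],"angular":[0,0,0]},{"claw":0,"linear":[0,0,0],"angular":[0,0,0]},{"claw":1,"linear":[0,0,0],"angular":[0,0,0]},{"claw":1,"linear":[0,0,0],"angular":[0,0,0]},{"claw":1,"linear":[0,0,0],"angular":[0,0,0]},{"claw":1,"linear":[0,0,0],"angular":[0,0,0]},{"claw":1,"linear":[0,0,0],"angular":[0,0,0]},{"claw":1,"linear":[0,0,0],"angular":[0,0,0]},{"claw":1,"linear":[0,0,0],"angular":[0,0,0]}], "newtons": 15}}

```text
t: 6.25
tool_pos: [0.4589, 0.3136, 0.0626]
orientation: [2.297, 2.143, 0.0]
force: [-0.8, 1.4, -0.7]
opening: 0.0278
```

```bash
python3 go.py .460 .314 .064 -3.85
```

```text
t 6.25 pos [0.4589 0.3136 0.0626] psi -3.97 tiltz [0.0001 0.    ] open 0.0278 F [-0.8  1.4 -0.7]
turn z deg -0.12 then tool cm [ 0.05  0.11 -0.14]
 before turn cm [ 0.05  0.11 -0.14]
```

{"fn": "drive_tool", "kwargs": {"plan": [{"claw":1,"linear":[0,0,0],"angular":[0,0,0]},{"claw":1,"linear":[0,0,-0.4],"angular":[0,0,0]},{"claw":1,"linear":[0,0,-0.8],"angular":[0,0,0]},{"claw":1,"linear":[0,0,-0.8],"angular":[0,0,0]},{"claw":1,"linear":[0,0,0],"angular":[0,0,0]}], "newtons": 35}}

```text
t: 6.88
tool_pos: [0.4596, 0.314, 0.084]
orientation: [2.297, 2.143, 0.003]
force: [0.0, 0.2, -2.1]
opening: 0.0277
```

```bash
python3 go.py;python3 shot.py e wrist scene | head -1
```

```text
t 6.88 pos [0.4596 0.314  0.084 ] psi -3.97 tiltz [0.0018 0.0011] open 0.0277 F [ 0.   0.2 -2.1]
wrist [0.46364992 0.38307315 0.25088991] [-0.25434433  0.00719821 -0.07107264] [[323.35638925   0.         318.46116281]
```

View pics/e_wrist.png

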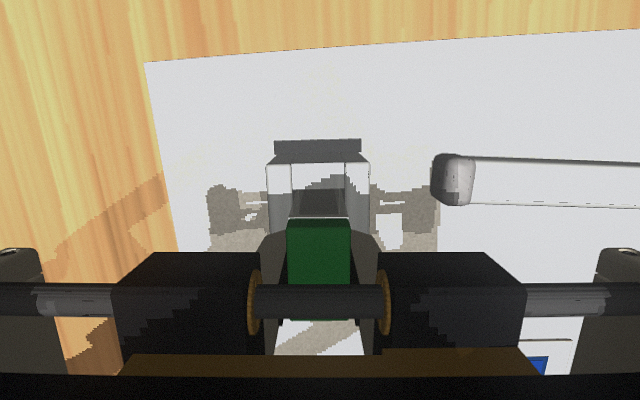

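{"fn": "drive_tool", "kwargs": {"plan": [{"claw":1,"linear":[0,0,-1.5],"angular":[0,0,0]},{"claw":1,"linear":[0,0,-1.5],"angular":[0,0,0]},{"claw":1,"linear":[0,0,-2],"angular":[0,0,0]},{"claw":1,"linear":[0,0,-2],"angular":[0,0,0]},{"claw":1,"linear":[0,0,-1],"angular":[0,0,0]},{"claw":1,"linear":[0,0,0],"angular":[0,0,0]},{"claw":1,"linear":[0,0,0],"angular":[0,0,0]}]}}

```text
t: 7.85
tool_pos: [0.4584, 0.3133, 0.1618]
orientation: [-2.297, -2.143, 0.002]
force: [-0.4, 0.9, -1.8]
opening: 0.028
```

```bash
python3 go.py .6313 .0515 .163 -4.3
```

```text
t 7.85 pos [0.4584 0.3133 0.1618] psi -3.97 tiltz [-0.0011 -0.0006] open 0.028 F [-0.4  0.9 -1.8]
turn z deg 0.33 then tool cm [-24.81  19.2   -0.12]
 before turn cm [-24.92  19.06  -0.12]
```

{"fn": "drive_tool", "kwargs": {"plan": [{"claw":1,"linear":[-1.5,1.2,0],"angular":[0,0,0.3]},{"claw":1,"linear":[-3,2.3,0],"angular":[0,0,0]},{"claw":1,"linear":[-4,3,0],"angular":[0,0,0]},{"claw":1,"linear":[-4,3.1,0],"angular":[0,0,0]},{"claw":1,"linear":[-4,3.1,0],"angular":[0,0,0]},{"claw":1,"linear":[-4,3.1,0],"angular":[0,0,0]},{"claw":1,"linear":[-3,2.4,0],"angular":[0,0,0]},{"claw":1,"linear":[-1.4,1,0],"angular":[0,0,0]},{"claw":1,"linear":[0,0,3],"angular":[0,0,0]},{"claw":1,"linear":[0,0,2],"angular":[0,0,0]},{"claw":1,"linear":[0,0,0],"angular":[0,0,0]},{"claw":1,"linear":[0,0,0],"angular":[0,0,0]}]}}

```text
t: 9.35
tool_pos: [0.6321, 0.0515, 0.1133]
orientation: [2.302, 2.138, 0.001]
force: [-0.3, 0.4, -1.8]
opening: 0.0276
```

```bash
python3 go.py .6313 .0515 .0666 -4.3;python3 shot.py f wrist scene | head -1
```

```text
t 9.35 pos [0.6321 0.0515 0.1133] psi -4.23 tiltz [0.0006 0.    ] open 0.0276 F [-0.3  0.4 -1.8]
turn z deg 0.07 then tool cm [-0.   -0.08  4.67]
 before turn cm [-0.   -0.08  4.67]
wrist [0.63659274 0.12069197 0.2801773 ] [-0.25539073  0.00902845 -0.07539127] [[323.35638925   0.         318.46116281]
```

View pics/f_wrist.png

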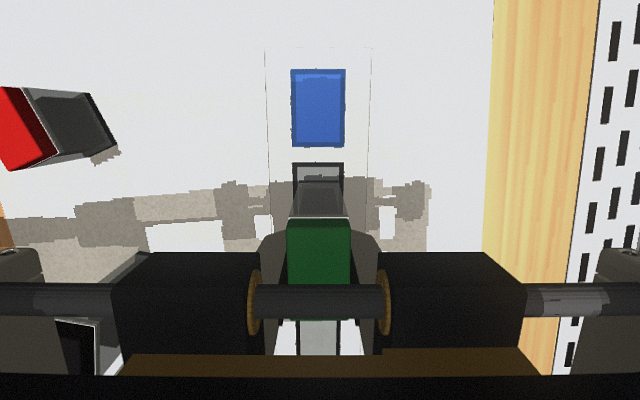

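View pics/f_scene.png

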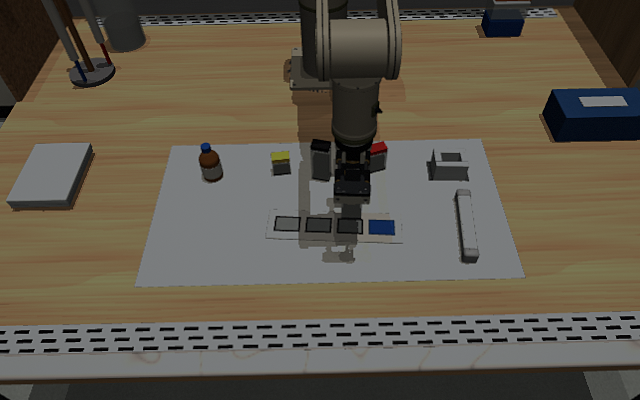

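```bash
cat > mb.py <<'E'
from fit import *
c=read_camera("wrist")
r=c["pixels"].astype(int);m=((r[...,2]>r[...,0]*1.5+10)&(r[...,2]>r[...,1]*1.2)).astype(np.uint8)
k,lab,st,_=cv2.connectedComponentsWithStats(m);i=1+st[1:,4].argmax();print(st[i])
hull=cv2.convexHull(np.argwhere(lab==i)[:,::-1].astype(np.int32));M=np.zeros(m.shape,np.uint8);cv2.fillConvexPoly(M,hull,1)
p,q=fit([(c,M>0)],.637,.126,.004,.0041,.044,.062,(-.5,.6));print(np.round(p,4),np.degrees(p[2]).round(1),round(q,3))
E
python3 mb.py; python3 go.py
```

```text
[ 290   69   54   78 4139]
[ 0.6364  0.1254 -0.0753] -4.3 0.99
t 9.5 pos [0.6327 0.0513 0.1141] psi -4.24 tiltz [0.0023 0.    ] open 0.0279 F [ 0.1 -0.1 -1.7]
```

{"fn": "drive_tool", "kwargs": {"plan": [{"claw":1,"linear":[0,-0.1,1.5],"angular":[0,0,0]},{"claw":1,"linear":[0,0,1.5],"angular":[0,0,0]},{"claw":1,"linear":[0,0,1],"angular":[0,0,0]},{"claw":1,"linear":[0,0,0.4],"angular":[0,0,0]},{"claw":1,"linear":[0,0,0.2],"angular":[0,0,0]},{"claw":1,"linear":[0,0,0],"angular":[0,0,0]},{"claw":1,"linear":[0,0,0],"angular":[0,0,0]},{"claw":1,"linear":[0,0,0],"angular":[0,0,0]}]}}

```text
t: 10.5
tool_pos: [0.6312, 0.0511, 0.0669]
orientation: [2.302, 2.137, 0.001]
force: [0.3, 0.7, -1.3]
opening: 0.0279
```

```bash
python3 go.py .6311 .051 .0666 -4.3
```

```text
t 10.5 pos [0.6312 0.0511 0.0669] psi -4.27 tiltz [0.0006 0.    ] open 0.0279 F [ 0.3  0.7 -1.3]
turn z deg 0.03 then tool cm [-0.01 -0.01  0.03]
 before turn cm [-0.01 -0.01  0.03]
```

Lower a hair more, then open.

{"fn": "drive_tool", "kwargs": {"plan": [{"claw":1,"linear":[0,0,0.1],"angular":[0,0,0]},{"claw":1,"linear":[0,0,0],"angular":[0,0,0]},{"claw":1,"linear":[0,0,0],"angular":[0,0,0]}]}}

```text
t: 10.88
tool_pos: [0.6312, 0.0511, 0.0667]
orientation: [2.302, 2.137, 0.001]
force: [-2.1, 0.1, 6.3]
opening: 0.0277
```

{"fn": "drive_tool", "kwargs": {"plan": [{"claw":0.5,"linear":[0,0,0],"angular":[0,0,0]},{"claw":0,"linear":[0,0,0],"angular":[0,0,0]},{"claw":0,"linear":[0,0,0],"angular":[0,0,0]},{"claw":0,"linear":[0,0,0],"angular":[0,0,0]},{"claw":0,"linear":[0,0,0],"angular":[0,0,0]},{"claw":0,"linear":[0,0,0],"angular":[0,0,0]},{"claw":0,"linear":[0,0,-2],"angular":[0,0,0]},{"claw":0,"linear":[0,0,-4],"angular":[0,0,0]},{"claw":0,"linear":[0,0,-4],"angular":[0,0,0]}]}}

```text
t: 12.0
tool_pos: [0.631, 0.0511, 0.1682]
orientation: [2.302, 2.137, 0.001]
force: [-0.1, -0.1, 0.0]
opening: 0.0928
```

```bash
python3 go.py .443 .1275 .14 20.5; python3 shot.py g scene wrist|head -1
```

```text
t 12.0 pos [0.631  0.0511 0.1682] psi -4.27 tiltz [ 0.0008 -0.    ] open 0.0928 F [-0.1 -0.1  0. ]
turn z deg -24.77 then tool cm [ 13.74 -14.93   2.82]
 before turn cm [  6.22 -19.32   2.81]
scene [ 1.30418939 -0.00270455  0.93951479] [0.54392432 0.55160755 1.47701694] [[482.55275405   0.         326.88410035]
```

View pics/g_scene.png

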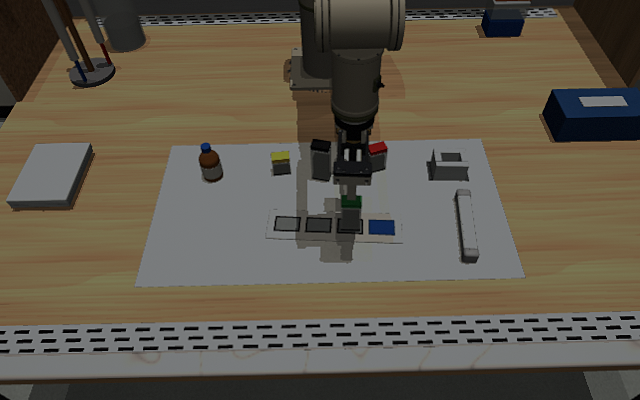

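View pics/g_wrist.png

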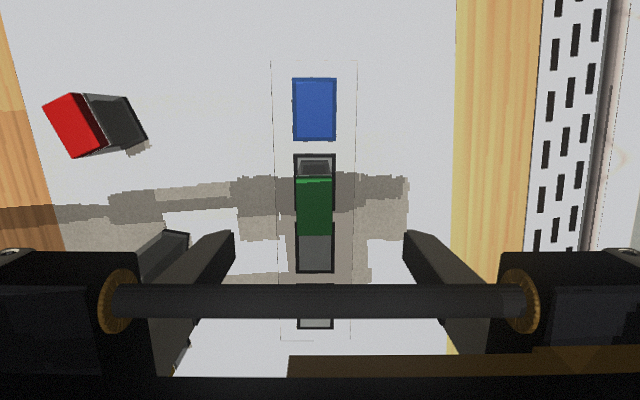

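```bash
cat > mc.py <<'E'
from fit import *
col,x,y,h=sys.argv[1],*map(float,sys.argv[2:5])
c=read_camera(sys.argv[5] if len(sys.argv)>5 else "wrist");r=c["pixels"].astype(int);R_,G,B=r[...,0],r[...,1],r[...,2]
m=dict(red=(R_>G*1.8+10)&(R_>B*1.8+10),yellow=(R_>B*1.8+20)&(G>B*1.6+15)&(G>R_*.8),green=(G>R_*1.4+8)&(G>B*1.4+8),blue=(B>R_*1.5+10)&(B>G*1.2),black=(r.max(2)<45))[col].astype(np.uint8)
e=np.round(proj(c,[[x,y,h]])[0]).astype(int);W=np.zeros_like(m);cv2.circle(W,tuple(int(v) for v in e),int(70),1,-1);m*=W
k,lab,st,ce=cv2.connectedComponentsWithStats(m);i=1+st[1:,4].argmax();print("expect",e,"blob",st[i])
hull=cv2.convexHull(np.argwhere(lab==i)[:,::-1].astype(np.int32));M=np.zeros(m.shape,np.uint8);cv2.fillConvexPoly(M,hull,1)
for b in ((h,h-.006) if col!="blue" else (h,)):
  w,d=(.044,.062) if col=="blue" else(.028,.046)
  p,q=fit([(c,M>0)],x,y,b-1e-4,h,w,d,(-.5,.6));print(b,np.round(p,4),np.degrees(p[2]).round(1),round(q,3))
E
python3 mc.py red .443 .1275 .08; python3 mc.py green .631 .051 .104; python3 mc.py blue .637 .126 .004
```

```text
expect [ 70 126] blob [  39   93   67   66 2506]
0.08 [0.4446 0.1275 0.2807] 16.1 0.792
0.074 [0.4423 0.1272 0.31  ] 17.8 0.901
expect [315 210] blob [ 296  179   38   59 1934]
0.104 [ 0.6308  0.0519 -0.0676] -3.9 0.98
0.09799999999999999 [ 0.6307  0.0508 -0.0642] -3.7 0.959
expect [318 109] blob [ 295   77   45   64 2832]
0.004 [ 0.6365  0.125  -0.0763] -4.4 0.978
```

```bash
sed -i 's/(h,h-.006)/(h,h-.006,h-.009,h-.012,h-.016)/' mc.py; python3 mc.py red .443 .1275 .08;python3 go.py .443 .1275 .14 20
```

```text
expect [ 70 126] blob [  39   92   68   67 2610]
0.08 [0.445  0.1278 0.2779] 15.9 0.79
0.074 [0.4427 0.1274 0.3003] 17.2 0.899
0.07100000000000001 [0.4421 0.1275 0.306 ] 17.5 0.945
0.068 [0.4414 0.1274 0.3126] 17.9 0.965
0.064 [0.44   0.1271 0.2776] 15.9 0.906
t 12.3 pos [0.6304 0.0511 0.1652] psi -4.27 tiltz [-0.001 -0.   ] open 0.0931 F [ 0.7  1.  -0.2]
turn z deg -24.27 then tool cm [ 13.59 -15.     2.52]
 before turn cm [  6.23 -19.26   2.54]
```

{"fn": "drive_tool", "kwargs": {"plan": [{"claw":0,"linear":[1.2,-3.9,0],"angular":[0,0,0]},{"claw":0,"linear":[1.2,-3.9,0],"angular":[0,0,0]},{"claw":0,"linear":[1.2,-3.9,0],"angular":[0,0,0]},{"claw":0,"linear":[1.3,-3.9,0],"angular":[0,0,0]},{"claw":0,"linear":[1.3,-3.8,0],"angular":[0,0,0]},{"claw":0,"linear":[0,0,0],"angular":[0,0,-7.6]},{"claw":0,"linear":[0,0,0],"angular":[0,0,-7.6]},{"claw":0,"linear":[0,0,0],"angular":[0,0,-7.6]},{"claw":0,"linear":[0,0,3],"angular":[0,0,0]},{"claw":0,"linear":[0,0,3],"angular":[0,0,0]},{"claw":0,"linear":[0,0,0],"angular":[0,0,0]},{"claw":0,"linear":[0,0,0],"angular":[0,0,0]}]}}

```text
t: 13.8
tool_pos: [0.442, 0.1274, 0.106]
orientation: [-1.835, -2.55, 0.001]
force: [0.1, 0.2, 1.0]
opening: 0.0931
```

```bash
python3 mc.py red .443 .1275 .08; python3 shot.py h wrist|head -1; python3 go.py .4417 .1275 .031 18.5
```

```text
expect [321 228] blob [ 297  193   45   68 2967]
0.08 [0.4413 0.1273 0.3046] 17.5 0.975
0.074 [0.4418 0.126  0.3053] 17.5 0.948
0.07100000000000001 [0.442  0.1253 0.3041] 17.4 0.935
0.068 [0.4421 0.125  0.3052] 17.5 0.922
0.064 [0.4425 0.1236 0.304 ] 17.4 0.907
wrist [0.41969516 0.19320963 0.27350377] [-0.25336868 -0.04229383  0.31955104] [[323.35638925   0.         318.46116281]
t 13.9 pos [0.4429 0.1275 0.1069] psi 18.53 tiltz [0.0017 0.0003] open 0.0927 F [ 0.8 -0.6 -0. ]
turn z deg 0.03 then tool cm [ 0.04 -0.11  7.59]
 before turn cm [ 0.04 -0.12  7.59]
```

View pics/h_wrist.png

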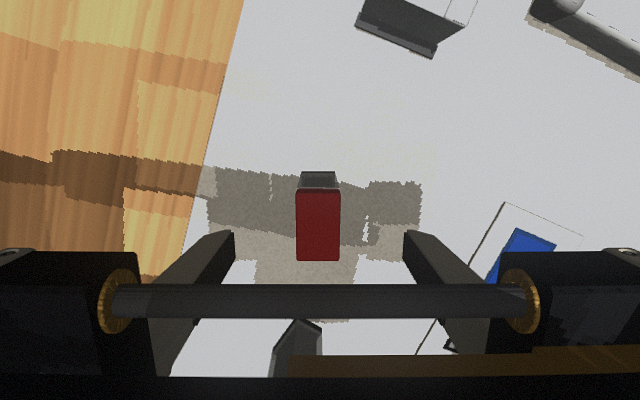

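{"fn": "drive_tool", "kwargs": {"plan": [{"claw":0,"linear":[0,-0.1,3],"angular":[0,0,0.8]},{"claw":0,"linear":[0,0,3],"angular":[0,0,0]},{"claw":0,"linear":[0,0,1.5],"angular":[0,0,0]},{"claw":0,"linear":[0,0,0],"angular":[0,0,0]},{"claw":0,"linear":[0,0,0],"angular":[0,0,0]},{"claw":1,"linear":[0,0,0],"angular":[0,0,0]},{"claw":1,"linear":[0,0,0],"angular":[0,0,0]},{"claw":1,"linear":[0,0,0],"angular":[0,0,0]},{"claw":1,"linear":[0,0,0],"angular":[0,0,0]},{"claw":1,"linear":[0,0,0],"angular":[0,0,0]},{"claw":1,"linear":[0,0,0],"angular":[0,0,0]},{"claw":1,"linear":[0,0,0],"angular":[0,0,0]}], "newtons": 15}}

```text
t: 15.4
tool_pos: [0.4412, 0.1271, 0.0307]
orientation: [1.853, 2.537, 0.0]
force: [-0.5, -0.3, -0.3]
opening: 0.0279
```

```bash
python3 go.py .4417 .1275 .031 18.5
```

```text
t 15.4 pos [0.4412 0.1271 0.0307] psi 17.73 tiltz [0.0001 0.    ] open 0.0279 F [-0.5 -0.3 -0.3]
turn z deg -0.77 then tool cm [ 0.03  0.06 -0.03]
 before turn cm [ 0.03  0.06 -0.03]
```

{"fn": "drive_tool", "kwargs": {"plan": [{"claw":1,"linear":[0,0,-0.5],"angular":[0,0,0]},{"claw":1,"linear":[0,0,-2],"angular":[0,0,0]},{"claw":1,"linear":[0,0,-4],"angular":[0,0,0]},{"claw":1,"linear":[0,0,-4],"angular":[0,0,0]},{"claw":1,"linear":[0,0,-3],"angular":[0,0,0]},{"claw":1,"linear":[0,0,0],"angular":[0,0,7.3]},{"claw":1,"linear":[0,0,0],"angular":[0,0,7.4]},{"claw":1,"linear":[0,0,0],"angular":[0,0,7.3]},{"claw":1,"linear":[0,0,0],"angular":[0,0,0]},{"claw":1,"linear":[0,0,0],"angular":[0,0,0]}], "newtons": 35}}

```text
t: 16.65
tool_pos: [0.441, 0.127, 0.1656]
orientation: [-2.3, -2.14, 0.0]
force: [-0.4, -0.2, -1.2]
opening: 0.0279
```

```bash
python3 go.py .6255 -.0237 .0347 -4.3
```

```text
t 16.65 pos [0.441  0.127  0.1656] psi -4.11 tiltz [-0.0002 -0.0001] open 0.0279 F [-0.4 -0.2 -1.2]
turn z deg 0.19 then tool cm [-13.64  19.53  13.09]
 before turn cm [-13.71  19.49  13.09]
```

{"fn": "drive_tool", "kwargs": {"plan": [{"claw":1,"linear":[-1.2,1.8,0],"angular":[0,0,0.2]},{"claw":1,"linear":[-2.5,3.5,0],"angular":[0,0,0]},{"claw":1,"linear":[-2.8,4,0],"angular":[0,0,0]},{"claw":1,"linear":[-2.8,4,0],"angular":[0,0,0]},{"claw":1,"linear":[-2.6,3.7,0],"angular":[0,0,0]},{"claw":1,"linear":[-1.7,2.5,0],"angular":[0,0,0]},{"claw":1,"linear":[0,0,0],"angular":[0,0,0]},{"claw":1,"linear":[0,0,2],"angular":[0,0,0]},{"claw":1,"linear":[0,0,3],"angular":[0,0,0]},{"claw":1,"linear":[0,0,3],"angular":[0,0,0]},{"claw":1,"linear":[0,0,0],"angular":[0,0,0]},{"claw":1,"linear":[0,0,0],"angular":[0,0,0]}]}}

```text
t: 18.15
tool_pos: [0.6248, -0.0231, 0.0862]
orientation: [2.305, 2.134, 0.0]
force: [0.1, 0.5, -0.4]
opening: 0.0277
```

```bash
python3 go.py .6255 -.0237 .0347 -4.3;python3 shot.py i wrist scene|head -1
```

```text
t 18.15 pos [ 0.6248 -0.0231  0.0862] psi -4.41 tiltz [0.0003 0.    ] open 0.0277 F [ 0.1  0.5 -0.4]
turn z deg -0.11 then tool cm [-0.06  0.07  5.15]
 before turn cm [-0.06  0.07  5.15]
wrist [0.62961308 0.04609476 0.25305478] [-0.25538028  0.00968204 -0.0785671 ] [[323.35638925   0.         318.46116281]
```

View pics/i_wrist.png

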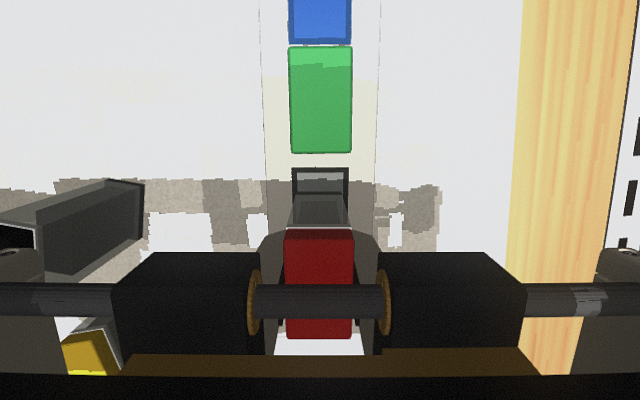

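{"fn": "drive_tool", "kwargs": {"plan": [{"claw":1,"linear":[-0.05,0.05,1.5],"angular":[0,0,0]},{"claw":1,"linear":[0,0,1.5],"angular":[0,0,0]},{"claw":1,"linear":[0,0,1.3],"angular":[0,0,0]},{"claw":1,"linear":[0,0,0.5],"angular":[0,0,0]},{"claw":1,"linear":[0,0,0.2],"angular":[0,0,0]},{"claw":1,"linear":[0,0,0.1],"angular":[0,0,0]},{"claw":1,"linear":[0,0,0],"angular":[0,0,0]},{"claw":1,"linear":[0,0,0],"angular":[0,0,0]},{"claw":1,"linear":[0,0,0],"angular":[0,0,0]}]}}

```text
t: 19.38
tool_pos: [0.6256, -0.0242, 0.0349]
orientation: [2.306, 2.133, 0.0]
force: [-0.2, 0.2, -1.9]
opening: 0.0273
```

```bash
python3 go.py .6255 -.0237 .0347 -4.3
```

```text
t 19.38 pos [ 0.6256 -0.0242  0.0349] psi -4.47 tiltz [ 0.0004 -0.0001] open 0.0273 F [-0.2  0.2 -1.9]
turn z deg -0.17 then tool cm [ 0.05 -0.01  0.02]
 before turn cm [ 0.05 -0.01  0.02]
```

{"fn": "drive_tool", "kwargs": {"plan": [{"claw":1,"linear":[0,0,0.1],"angular":[0,0,0]},{"claw":1,"linear":[0,0,0],"angular":[0,0,0]},{"claw":1,"linear":[0,0,0],"angular":[0,0,0]}]}}

```text
t: 19.75
tool_pos: [0.6257, -0.0242, 0.0347]
orientation: [2.306, 2.133, 0.0]
force: [-4.2, 0.3, 5.2]
opening: 0.0281
```

{"fn": "drive_tool", "kwargs": {"plan": [{"claw":0.5,"linear":[0,0,0],"angular":[0,0,0]},{"claw":0,"linear":[0,0,0],"angular":[0,0,0]},{"claw":0,"linear":[0,0,0],"angular":[0,0,0]},{"claw":0,"linear":[0,0,0],"angular":[0,0,0]},{"claw":0,"linear":[0,0,0],"angular":[0,0,0]},{"claw":0,"linear":[0,0,0],"angular":[0,0,0]},{"claw":0,"linear":[0,0,-2],"angular":[0,0,0]},{"claw":0,"linear":[0,0,-4],"angular":[0,0,0]},{"claw":0,"linear":[0,0,-5],"angular":[0,0,0]},{"claw":0,"linear":[0,0,-2],"angular":[0,0,0]},{"claw":0,"linear":[0,0,0],"angular":[0,0,0]}]}}

```text
t: 21.12
tool_pos: [0.6269, -0.0244, 0.1664]
orientation: [2.304, 2.131, 0.005]
force: [0.8, -0.2, -0.6]
opening: 0.093
```

```bash
python3 mc.py red .6255 -.0237 .084|head -2; python3 go.py .446 -.119 .165 6.3; python3 shot.py j scene wrist|head -1
```

```text
expect [317 203] blob [ 299  174   36   57 1884]
0.084 [ 0.6252 -0.0237 -0.0816] -4.7 0.971
t 21.18 pos [ 0.6256 -0.0242  0.1638] psi -4.47 tiltz [ 0.0009 -0.0001] open 0.0931 F [ 0.1 -0.1  0.2]
turn z deg -10.77 then tool cm [ -7.45 -18.89  -0.12]
 before turn cm [-10.85 -17.16  -0.13]
scene [ 1.30418939 -0.00270455  0.93951479] [0.54392432 0.55160755 1.47701694] [[482.55275405   0.         326.88410035]
```

View pics/j_wrist.png

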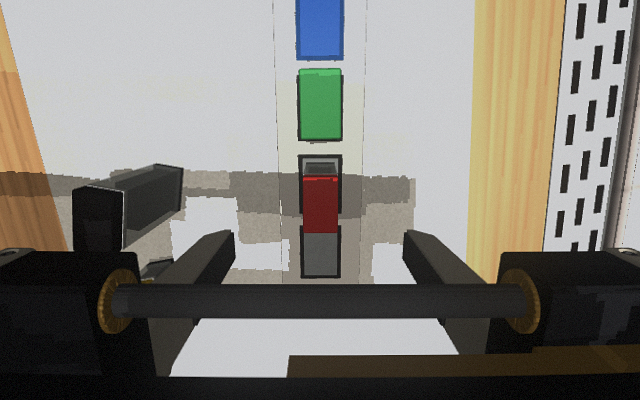

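{"fn": "drive_tool", "kwargs": {"plan": [{"claw":0,"linear":[-2.2,-3.4,0],"angular":[0,0,0]},{"claw":0,"linear":[-2.2,-3.5,0],"angular":[0,0,0]},{"claw":0,"linear":[-2.2,-3.5,0],"angular":[0,0,0]},{"claw":0,"linear":[-2.2,-3.5,0],"angular":[0,0,0]},{"claw":0,"linear":[-2.1,-3.3,0],"angular":[0,0,0]},{"claw":0,"linear":[0,0,0],"angular":[0,0,-10.6]},{"claw":0,"linear":[0,0,3.5],"angular":[0,0,0]},{"claw":0,"linear":[0,0,3.5],"angular":[0,0,0]},{"claw":0,"linear":[0,0,0],"angular":[0,0,0]},{"claw":0,"linear":[0,0,0],"angular":[0,0,0]},{"claw":0,"linear":[0,0,0],"angular":[0,0,0]}]}}

```text
t: 22.65
tool_pos: [0.4464, -0.1199, 0.0951]
orientation: [2.098, 2.336, 0.001]
force: [0.1, 0.5, -0.7]
opening: 0.0929
```

```bash
python3 mc.py yellow .446 -.119 .06; python3 shot.py k wrist|head -1; python3 go.py .446 -.119 .021 6.3
```

```text
expect [319 222] blob [ 296  189   43   66 2397]
0.06 [ 0.4449 -0.1196  0.1173] 6.7 0.976
0.054 [ 0.4451 -0.121   0.1176] 6.7 0.951
0.051 [ 0.4451 -0.1216  0.1171] 6.7 0.939
0.048 [ 0.4452 -0.1223  0.1182] 6.8 0.927
0.044 [ 0.4453 -0.1232  0.117 ] 6.7 0.912
wrist [ 0.43810926 -0.0506972   0.26186533] [-0.25630614 -0.0156923   0.10427161] [[323.35638925   0.         318.46116281]
t 22.75 pos [ 0.4464 -0.1198  0.095 ] psi 6.13 tiltz [ 0.0021 -0.0008] open 0.093 F [ 0.3 -0.8  0.9]
turn z deg -0.17 then tool cm [ 0.09 -0.03  7.4 ]
 before turn cm [ 0.1  -0.04  7.4 ]
```

View pics/k_wrist.png

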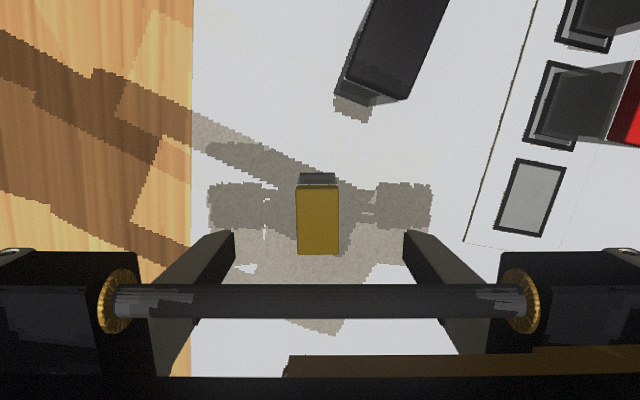

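{"fn": "drive_tool", "kwargs": {"plan": [{"claw":0,"linear":[0,-0.1,3],"angular":[0,0,-0.5]},{"claw":0,"linear":[0,0,3],"angular":[0,0,0]},{"claw":0,"linear":[0,0,1.3],"angular":[0,0,0]},{"claw":0,"linear":[0,0,0],"angular":[0,0,0]},{"claw":0,"linear":[0,0,0],"angular":[0,0,0]},{"claw":1,"linear":[0,0,0],"angular":[0,0,0]},{"claw":1,"linear":[0,0,0],"angular":[0,0,0]},{"claw":1,"linear":[0,0,0],"angular":[0,0,0]},{"claw":1,"linear":[0,0,0],"angular":[0,0,0]},{"claw":1,"linear":[0,0,0],"angular":[0,0,0]},{"claw":1,"linear":[0,0,0],"angular":[0,0,0]},{"claw":1,"linear":[0,0,0],"angular":[0,0,0]}], "newtons": 15}}

```text
t: 24.25
tool_pos: [0.4445, -0.1196, 0.0206]
orientation: [2.089, 2.346, 0.0]
force: [0.1, -0.3, -0.7]
opening: 0.0279
```

```bash
python3 go.py .6199 -.0986 .0247 -4.3
```

```text
t 24.25 pos [ 0.4445 -0.1196  0.0206] psi 6.63 tiltz [ 0.0001 -0.    ] open 0.0279 F [ 0.1 -0.3 -0.7]
turn z deg 10.93 then tool cm [ 3.41 17.34 -0.41]
 before turn cm [ 0.06 17.67 -0.41]
```

{"fn": "drive_tool", "kwargs": {"plan": [{"claw":1,"linear":[0,0,-0.5],"angular":[0,0,0]},{"claw":1,"linear":[0,0,-2.5],"angular":[0,0,0]},{"claw":1,"linear":[0,0,-3],"angular":[0,0,0]},{"claw":1,"linear":[0,0,0],"angular":[0,0,5.5]},{"claw":1,"linear":[0,0,0],"angular":[0,0,5.4]},{"claw":1,"linear":[0.4,2,0],"angular":[0,0,0]},{"claw":1,"linear":[0.8,4,0],"angular":[0,0,0]},{"claw":1,"linear":[1,5,0],"angular":[0,0,0]},{"claw":1,"linear":[0.8,4.3,0],"angular":[0,0,0]},{"claw":1,"linear":[0.4,2,0],"angular":[0,0,0]},{"claw":1,"linear":[0,0,0],"angular":[0,0,0]},{"claw":1,"linear":[0,0,0],"angular":[0,0,0]}], "newtons": 35}}

```text
t: 25.75
tool_pos: [0.6185, -0.0986, 0.0803]
orientation: [-2.302, -2.137, 0.001]
force: [-0.4, -0.3, -1.1]
opening: 0.0278
```

```bash
python3 go.py .6199 -.0986 .0246 -4.3;python3 shot.py l wrist scene|head -1
```

```text
t 25.75 pos [ 0.6185 -0.0986  0.0803] psi -4.27 tiltz [-0.0013  0.0001] open 0.0278 F [-0.4 -0.3 -1.1]
turn z deg 0.03 then tool cm [0.01 0.14 5.57]
 before turn cm [0.01 0.15 5.57]
wrist [ 0.62341527 -0.02939483  0.24714105] [-0.25533877  0.01092563 -0.0758846 ] [[323.35638925   0.         318.46116281]
```

View pics/l_wrist.png

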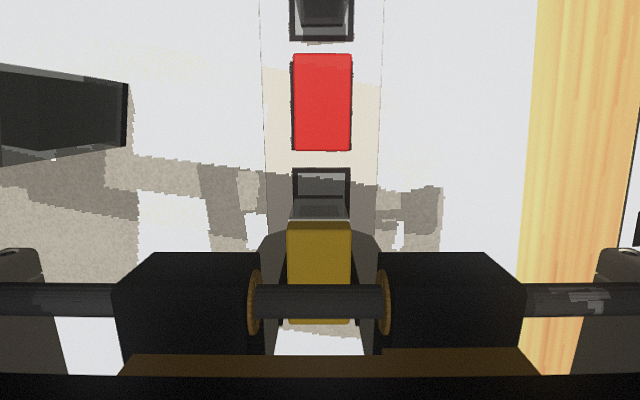

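{"fn": "drive_tool", "kwargs": {"plan": [{"claw":1,"linear":[0,0,1.5],"angular":[0,0,0]},{"claw":1,"linear":[0,0,2],"angular":[0,0,0]},{"claw":1,"linear":[0,0,1.2],"angular":[0,0,0]},{"claw":1,"linear":[0,0,0.4],"angular":[0,0,0]},{"claw":1,"linear":[0,0,0.2],"angular":[0,0,0]},{"claw":1,"linear":[0,0,0],"angular":[0,0,0]},{"claw":1,"linear":[0,0,0],"angular":[0,0,0]},{"claw":1,"linear":[0,0,0],"angular":[0,0,0]}]}}

```text
t: 26.85
tool_pos: [0.6199, -0.0986, 0.0281]
orientation: [2.302, 2.137, 0.001]
force: [-0.6, 0.2, -0.7]
opening: 0.0277
```

```bash
python3 go.py .6199 -.0986 .0246 -4.3
```

```text
t 26.85 pos [ 0.6199 -0.0986  0.0281] psi -4.27 tiltz [ 0.0008 -0.0002] open 0.0277 F [-0.6  0.2 -0.7]
turn z deg 0.03 then tool cm [0.   0.   0.35]
 before turn cm [0.   0.   0.35]
```

{"fn": "drive_tool", "kwargs": {"plan": [{"claw":1,"linear":[0,0,0.2],"angular":[0,0,0]},{"claw":1,"linear":[0,0,0.2],"angular":[0,0,0]},{"claw":1,"linear":[0,0,0.05],"angular":[0,0,0]},{"claw":1,"linear":[0,0,0],"angular":[0,0,0]},{"claw":1,"linear":[0,0,0],"angular":[0,0,0]}]}}

```text
t: 27.48
tool_pos: [0.6198, -0.0986, 0.0246]
orientation: [2.302, 2.137, 0.0]
force: [-5.7, 1.2, 10.3]
opening: 0.0279
```

```bash
python3 go.py .6199 -.0986 .0246 -4.3
```

```text
t 27.48 pos [ 0.6198 -0.0986  0.0246] psi -4.26 tiltz [ 0.0004 -0.0002] open 0.0279 F [-5.7  1.2 10.3]
turn z deg 0.04 then tool cm [0.   0.01 0.  ]
 before turn cm [0.   0.01 0.  ]
```

{"fn": "drive_tool", "kwargs": {"plan": [{"claw":0.5,"linear":[0,0,0],"angular":[0,0,0]},{"claw":0,"linear":[0,0,0],"angular":[0,0,0]},{"claw":0,"linear":[0,0,0],"angular":[0,0,0]},{"claw":0,"linear":[0,0,0],"angular":[0,0,0]},{"claw":0,"linear":[0,0,0],"angular":[0,0,0]},{"claw":0,"linear":[0,0,0],"angular":[0,0,0]},{"claw":0,"linear":[0,0,-3],"angular":[0,0,0]},{"claw":0,"linear":[0,0,-5],"angular":[0,0,0]},{"claw":0,"linear":[0,0,-5],"angular":[0,0,0]},{"claw":0,"linear":[0,0,-1],"angular":[0,0,0]},{"claw":0,"linear":[0,0,0],"angular":[0,0,0]},{"claw":0,"linear":[0,0,0],"angular":[0,0,0]}]}}

```text
t: 28.98
tool_pos: [0.6183, -0.0983, 0.1608]
orientation: [-2.301, -2.135, 0.003]
force: [0.2, 0.4, -0.6]
opening: 0.0928
```

```bash
python3 mc.py yellow .6198 -.0986 .064|head -2; python3 mc.py red .6255 -.0237 .084|head -2;  python3 go.py .4685 -.014 .165 -12.8; python3 shot.py m wrist|head -1
```

```text
expect [321 200] blob [ 304  172   34   53 1445]
0.064 [ 0.6192 -0.0977 -0.0715] -4.1 0.975
expect [322 107] blob [ 303   75   39   65 2476]
0.084 [ 0.6253 -0.0247 -0.0875] -5.0 0.981
t 29.07 pos [ 0.6182 -0.0983  0.1607] psi -4.27 tiltz [-0.0037  0.0009] open 0.0925 F [-0.9 -0.  -0.1]
turn z deg 8.53 then tool cm [  4.9  -16.47  -0.43]
 before turn cm [  7.29 -15.56  -0.37]
wrist [ 0.6235164  -0.02920237  0.32759667] [-0.25469307  0.01329493 -0.07560255] [[323.35638925   0.         318.46116281]
```

View pics/m_wrist.png

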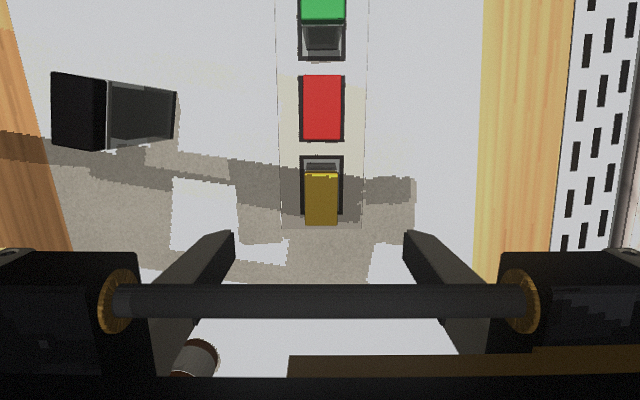

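{"fn": "drive_tool", "kwargs": {"plan": [{"claw":0,"linear":[1.4,-3.1,-0.7],"angular":[0,0,0]},{"claw":0,"linear":[1.5,-3.1,0],"angular":[0,0,0]},{"claw":0,"linear":[1.5,-3.1,0],"angular":[0,0,0]},{"claw":0,"linear":[1.5,-3.2,0],"angular":[0,0,0]},{"claw":0,"linear":[1.4,-3.1,0],"angular":[0,0,0]},{"claw":0,"linear":[0,0,0],"angular":[0,0,8.5]},{"claw":0,"linear":[0,0,1.5],"angular":[0,0,0]},{"claw":0,"linear":[0,0,0],"angular":[0,0,0]},{"claw":0,"linear":[0,0,0],"angular":[0,0,0]},{"claw":0,"linear":[0,0,0],"angular":[0,0,0]}]}}

```text
t: 30.38
tool_pos: [0.4696, -0.0143, 0.1552]
orientation: [-2.454, -1.961, 0.0]
force: [0.3, 0.3, -0.2]
opening: 0.093
```

```bash
python3 mc.py black .4685 -.014 .12; python3 mw.py cassette_black .4685 -.014 0 .12 pics/n2.png; python3 shot.py n wrist|head -1; python3 go.py .4685 -.014 .066 -12.8
```

```text
expect [318 223] blob [ 295  188   44   69 2849]
0.12 [ 0.4674 -0.0139 -0.2476] -14.2 0.958
0.11399999999999999 [ 0.4673 -0.0145 -0.2479] -14.2 0.979
0.111 [ 0.4672 -0.0149 -0.2471] -14.2 0.977
0.108 [ 0.467  -0.0155 -0.247 ] -14.2 0.965
0.104 [ 0.4668 -0.0163 -0.2477] -14.2 0.95
[(0.63, 3787, array([316., 212.]))]
[ 0.4671 -0.0152 -0.2476] -14.2 0.977
wrist [0.48445429 0.05344241 0.32220159] [-0.25448662  0.02828128 -0.22338577] [[323.35638925   0.         318.46116281]
t 30.57 pos [ 0.4696 -0.0142  0.1553] psi -12.76 tiltz [ 0.0003 -0.    ] open 0.0933 F [-0.1 -0.2  0.1]
turn z deg 0.04 then tool cm [-0.   -0.11  8.93]
 before turn cm [-0.   -0.11  8.93]
```

View pics/n_wrist.png

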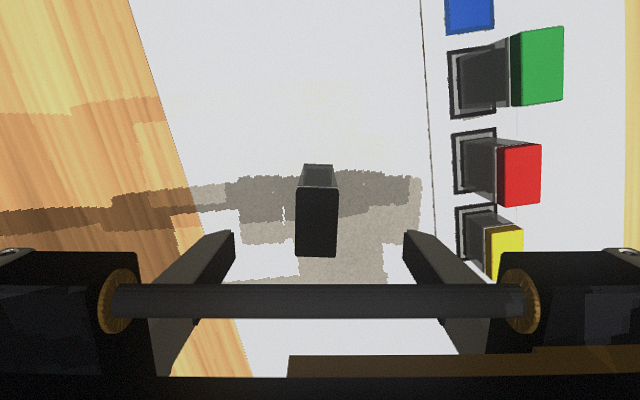

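{"fn": "drive_tool", "kwargs": {"plan": [{"claw":0,"linear":[-0.05,-0.2,2],"angular":[0,0,1.4]},{"claw":0,"linear":[0,0,3.4],"angular":[0,0,0]},{"claw":0,"linear":[0,0,3.5],"angular":[0,0,0]},{"claw":0,"linear":[0,0,0],"angular":[0,0,0]},{"claw":0,"linear":[0,0,0],"angular":[0,0,0]},{"claw":1,"linear":[0,0,0],"angular":[0,0,0]},{"claw":1,"linear":[0,0,0],"angular":[0,0,0]},{"claw":1,"linear":[0,0,0],"angular":[0,0,0]},{"claw":1,"linear":[0,0,0],"angular":[0,0,0]},{"claw":1,"linear":[0,0,0],"angular":[0,0,0]},{"claw":1,"linear":[0,0,0],"angular":[0,0,0]},{"claw":1,"linear":[0,0,0],"angular":[0,0,0]}], "newtons": 15}}

```text
t: 32.08
tool_pos: [0.4673, -0.0142, 0.0661]
orientation: [-2.478, -1.93, 0.0]
force: [-0.7, 0.6, -2.1]
opening: 0.0281
```

```bash
python3 go.py .4672 -.0149 .066 -14.2
```

```text
t 32.08 pos [ 0.4673 -0.0142  0.0661] psi -14.17 tiltz [-0.0001 -0.    ] open 0.0281 F [-0.7  0.6 -2.1]
turn z deg 0.03 then tool cm [-0.07  0.01  0.01]
 before turn cm [-0.07  0.01  0.01]
```

{"fn": "drive_tool", "kwargs": {"plan": [{"claw":1,"linear":[0,0,-0.5],"angular":[0,0,0]},{"claw":1,"linear":[0,0,-2.5],"angular":[0,0,0]},{"claw":1,"linear":[0,0,-4],"angular":[0,0,0]},{"claw":1,"linear":[0,0,-4],"angular":[0,0,0]},{"claw":1,"linear":[0,0,-1],"angular":[0,0,0]},{"claw":1,"linear":[0,0,0],"angular":[0,0,-4.9]},{"claw":1,"linear":[0,0,0],"angular":[0,0,-5]},{"claw":1,"linear":[0,0,0],"angular":[0,0,0]},{"claw":1,"linear":[0,0,0],"angular":[0,0,0]}], "newtons": 35}}

```text
t: 33.2
tool_pos: [0.4668, -0.0142, 0.1852]
orientation: [-2.304, -2.134, 0.001]
force: [-0.4, -0.3, -1.6]
opening: 0.0282
```

```bash
python3 go.py .6367 .126 .0701 -4.3
```

```text
t 33.2 pos [ 0.4668 -0.0142  0.1852] psi -4.38 tiltz [-0.0014  0.0001] open 0.0282 F [-0.4 -0.3 -1.6]
turn z deg -0.08 then tool cm [15.25 15.89 11.51]
 before turn cm [15.27 15.88 11.49]
```

{"fn": "drive_tool", "kwargs": {"plan": [{"claw":1,"linear":[2,0.5,0],"angular":[0,0,0]},{"claw":1,"linear":[4,1,0],"angular":[0,0,0]},{"claw":1,"linear":[4,2.5,0],"angular":[0,0,0]},{"claw":1,"linear":[3.3,4,0],"angular":[0,0,0]},{"claw":1,"linear":[1.5,4,0],"angular":[0,0,0]},{"claw":1,"linear":[0.5,2.5,0],"angular":[0,0,0]},{"claw":1,"linear":[0,1.35,0],"angular":[0,0,0]},{"claw":1,"linear":[0,0,2],"angular":[0,0,0]},{"claw":1,"linear":[0,0,4],"angular":[0,0,0]},{"claw":1,"linear":[0,0,2],"angular":[0,0,0]},{"claw":1,"linear":[0,0,0],"angular":[0,0,0]},{"claw":1,"linear":[0,0,0],"angular":[0,0,0]}]}}

```text
t: 34.7
tool_pos: [0.6374, 0.1267, 0.1075]
orientation: [2.302, 2.136, 0.002]
force: [-0.2, -1.0, -2.2]
opening: 0.0275
```

```bash
python3 go.py .6367 .126 .0701 -4.3;python3 shot.py o wrist scene|head -1
```

```text
t 34.7 pos [0.6374 0.1267 0.1075] psi -4.28 tiltz [0.0017 0.0002] open 0.0275 F [-0.2 -1.  -2.2]
turn z deg 0.02 then tool cm [-0.07 -0.06  3.74]
 before turn cm [-0.07 -0.07  3.74]
wrist [0.64178382 0.19585108 0.2743507 ] [-0.25515554  0.00798162 -0.07643271] [[323.35638925   0.         318.46116281]
```

View pics/o_wrist.png

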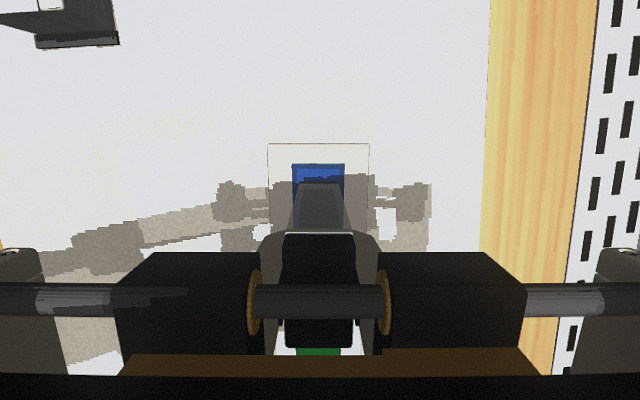

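{"fn": "drive_tool", "kwargs": {"plan": [{"claw":1,"linear":[-0.05,0,1.3],"angular":[0,0,0]},{"claw":1,"linear":[0,0,1.2],"angular":[0,0,0]},{"claw":1,"linear":[0,0,0.6],"angular":[0,0,0]},{"claw":1,"linear":[0,0,0.3],"angular":[0,0,0]},{"claw":1,"linear":[0,0,0.1],"angular":[0,0,0]},{"claw":1,"linear":[0,0,0],"angular":[0,0,0]},{"claw":1,"linear":[0,0,0],"angular":[0,0,0]},{"claw":1,"linear":[0,0,0],"angular":[0,0,0]}]}}

```text
t: 35.8
tool_pos: [0.6369, 0.1261, 0.0714]
orientation: [2.302, 2.137, 0.001]
force: [0.0, -0.5, -1.9]
opening: 0.0279
```

```bash
python3 go.py .6367 .126 .0701 -4.3
```

```text
t 35.8 pos [0.6369 0.1261 0.0714] psi -4.27 tiltz [0.0005 0.0001] open 0.0279 F [ 0.  -0.5 -1.9]
turn z deg 0.03 then tool cm [-0.01 -0.02  0.13]
 before turn cm [-0.01 -0.02  0.13]
```

{"fn": "drive_tool", "kwargs": {"plan": [{"claw":1,"linear":[0,0,0.1],"angular":[0,0,0]},{"claw":1,"linear":[0,0,0.1],"angular":[0,0,0]},{"claw":1,"linear":[0,0,0],"angular":[0,0,0]},{"claw":1,"linear":[0,0,0],"angular":[0,0,0]}]}}

```text
t: 36.3
tool_pos: [0.637, 0.1261, 0.0701]
orientation: [2.302, 2.137, 0.001]
force: [-2.6, -2.0, 6.5]
opening: 0.0277
```

```bash
python3 go.py .6367 .126 .0701 -4.3
```

```text
t 36.3 pos [0.637  0.1261 0.0701] psi -4.27 tiltz [ 0.0006 -0.    ] open 0.0277 F [-2.6 -2.   6.5]
turn z deg 0.03 then tool cm [-0.01 -0.03  0.  ]
 before turn cm [-0.01 -0.03  0.  ]
```

Contact; release, rise, and retreat backwards for a clear view.

{"fn": "drive_tool", "kwargs": {"plan": [{"claw":0.5,"linear":[0,0,0],"angular":[0,0,0]},{"claw":0,"linear":[0,0,0],"angular":[0,0,0]},{"claw":0,"linear":[0,0,0],"angular":[0,0,0]},{"claw":0,"linear":[0,0,0],"angular":[0,0,0]},{"claw":0,"linear":[0,0,0],"angular":[0,0,0]},{"claw":0,"linear":[0,0,0],"angular":[0,0,0]},{"claw":0,"linear":[0,0,-3],"angular":[0,0,0]},{"claw":0,"linear":[0,0,-4],"angular":[0,0,0]},{"claw":0,"linear":[0,0,-4],"angular":[0,0,0]},{"claw":0,"linear":[0,0,-3],"angular":[0,0,0]}]}}

```text
t: 37.55
tool_pos: [0.6372, 0.1261, 0.2115]
orientation: [2.302, 2.136, 0.003]
force: [0.8, 0.6, 0.1]
opening: 0.0928
```

{"fn": "drive_tool", "kwargs": {"plan": [{"claw":0,"linear":[0,-4,0],"angular":[0,0,0]},{"claw":0,"linear":[0,-4,0],"angular":[0,0,0]},{"claw":0,"linear":[0,-4,0],"angular":[0,0,0]},{"claw":0,"linear":[0,-4,0],"angular":[0,0,0]},{"claw":0,"linear":[0,-4,0],"angular":[0,0,0]},{"claw":0,"linear":[0,0,0],"angular":[0,0,0]},{"claw":0,"linear":[0,0,0],"angular":[0,0,0]},{"claw":0,"linear":[0,0,0],"angular":[0,0,0]},{"claw":0,"linear":[0,0,0],"angular":[0,0,0]}]}}

```text
t: 38.67
tool_pos: [0.4379, 0.1408, 0.209]
orientation: [-2.303, -2.137, 0.0]
force: [0.6, -0.2, 0.6]
opening: 0.0925
```

```bash
python3 shot.py p top scene|head -1; for v in top; do for a in "green .631 .051 .104" "red .6255 -.0237 .084" "yellow .62 -.0986 .064" "black .6367 .126 .124"; do echo $v $a; python3 mc.py $a $v|head -3; done;done; python3 - <<'E'
from fit import *
s=read_camera("scene");t=read_camera("top")
for n,x,y,h in(("black",.6367,.126,.124),("green",.631,.051,.104),("red",.6255,-.0237,.084),("yellow",.62,-.0986,.064)):
  for c in (t,s):
    L=masks_of(c,"cassette_"+n)
    if L: p,q=fit([(c,L[0]["mask"])],x,y,.004,h,.028,.046,(-.5,.6));print(n,round(L[0]["p"],2),np.round(p,4),round(q,3))
for n in("bottle","sleeve"):print(n,[[np.round(l["at"],3) for l in search_frame(c,n)[:1]] for c in(t,s)])
E
python3 go.py
```

```text
top [0.51532118 0.01922867 0.9719014 ] [ 0.04662347 -0.07074081 -1.57409398] [[431.29297501   0.         315.36529575]
top green .631 .051 .104
expect [293 178] blob [281 171  23  15 310]
0.104 [ 0.6313  0.0524 -0.0606] -3.5 0.944
0.09799999999999999 [ 0.6316  0.0525 -0.0673] -3.9 0.946
top red .6255 -.0237 .084
expect [329 182] blob [318 175  23  15 305]
0.084 [ 0.6254 -0.0232 -0.0756] -4.3 0.935
0.078 [ 0.6258 -0.0233 -0.0672] -3.9 0.942
top yellow .62 -.0986 .064
expect [364 186] blob [353 179  22  15 286]
0.064 [ 0.62   -0.0973 -0.0547] -3.1 0.934
0.058 [ 0.6201 -0.0975 -0.0499] -2.9 0.94
top black .6367 .126 .124
expect [255 174] blob [208 224  50  21 615]
0.124 [ 0.6367  0.126  -0.5   ] -28.6 0.0
0.118 [ 0.6367  0.126  -0.5   ] -28.6 0.0
black 0.56 [ 0.6361  0.1255 -0.1275] 0.87
black 0.88 [ 0.6386  0.1268 -0.062 ] 0.967
green 0.84 [ 0.6315  0.052  -0.0694] 0.95
green 0.59 [ 0.6309  0.0538 -0.0558] 0.925
red 0.94 [ 0.626  -0.0238 -0.0481] 0.874
red 0.93 [ 0.6266 -0.0225 -0.0273] 0.955
yellow 0.9 [ 0.6197 -0.0982 -0.0822] 0.951
yellow 0.6 [ 0.6198 -0.0971 -0.0805] 0.948
bottle [[array([ 0.46 , -0.283,  0.08 ])], [array([ 0.47 , -0.293,  0.063])]]
sleeve [[array([0.64 , 0.314, 0.029])], [array([0.66 , 0.317, 0.034])]]
t 39.67 pos [0.4372 0.141  0.2091] psi -4.27 tiltz [-0.0001 -0.    ] open 0.0931 F [ 0.6 -0.   0.4]
```

View pics/p_top.png

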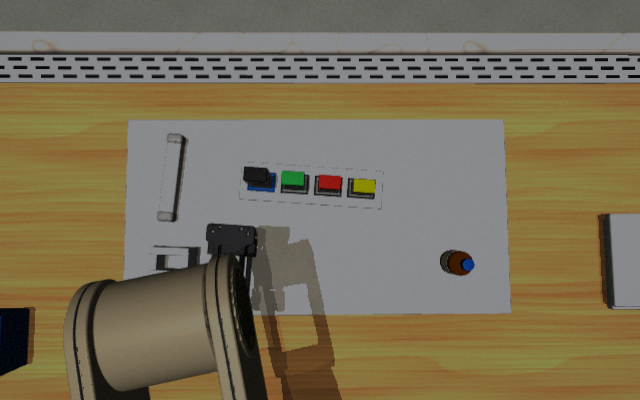

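View pics/p_scene.png

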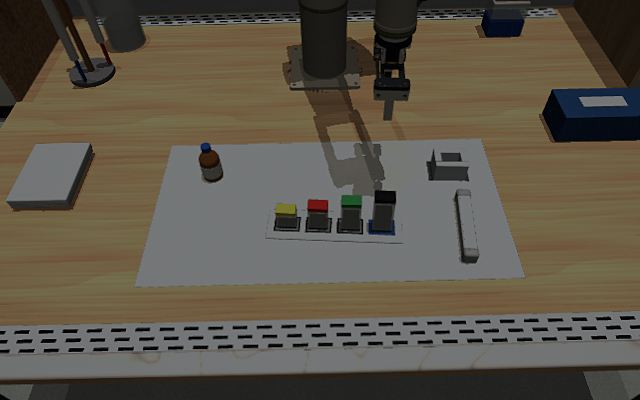

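All four are upright and within about 2 mm of their marks; the bottle and sleeve have not moved and the arm is clear.

```bash
python3 -c "
from plant import *
print(close_job())"
```

```text
the job is handed in; nothing more can be done
None
```

All four cassettes stand on their marks in height order: black on blue, then green, red and yellow. I drew the green one straight up out of the rack, released them all, backed the gripper away and handed the job in at about 40 s.

**Position:** In the last pictures each cassette fits within about 2–3 mm of its mark centre and within a few degrees of square. All four stand upright.

**Bystanders:** The bottle and sleeve read within 5 mm of their starting positions, which is within the networks' stated accuracy.

**Checks that failed or disagreed:**
- The colour check on black in the last top picture failed because it picked up the gripper instead. The network-mask fits took its place. They agree on black's position, but the top view reads its yaw about 3° off the mark (a poorer fit) and the scene view within 1°.
- The trained network missed green in the wrist view, so I used its colour there.

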